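# Shut the red gas valve under the sliding cover

## Task

On the clinic desk, slide the grey cover of the white gas valve box all the way along its channel, onto the closed half of the box, to reveal the two valve handles; push it, do not lift it. Then push the handle with the red sleeve fully shut, round to its stop, so that it lies across its pipe. Leave the cover aside, and do not move the blue handle or the other things on the desk; nothing needs to be grasped.

Things in the scene. Friction and masses are not known exactly. Their poses are not given: they have to be found in the camera images.
- box: White fixed valve box lying on the desk, 188 (its x) by 480 (its y) by 97 mm high. Origin at the centre of its underside, z up; its yaw varies by up to 0.25 rad. The half towards -y is closed, its top at 89 mm height; the half towards +y is the open-topped valve bay. Two copper pipe tails reach 155 mm out in +x.
- bay (a point): Centre of the floor of the valve bay, at box y = 116 mm. The bay is 160 mm (box x -80 to 80) by 232 mm (box y 0 to 232), its floor at 12 mm height. Two copper pipes run through it along the box's x at box y 55 and 155 mm, tops at 50 mm, with brass valve bodies up to 60 mm high under the handles' hubs.
- channel (a point): Middle of the cover's channel, which runs along y over the whole box: its floor (this point) is at 89 mm height, its aluminium side lips rise to 97 mm, and end stops close it at box y = -232 and 232 mm.
- cover_middle (a point): Centre of the top face (95 mm height) of the loose grey cover, a plate 171 (x) by 230 (y) by 6 mm, 0.4 kg, lying in the channel with 2 mm play at each side, axes as the box's. At the start it covers the bay (this point at box y 97 to 115 mm); it slides along the box's -y to the end stop (this point at box y -117 mm). A push of 2 to 5 N slides it.
- cover_rib (a point): Middle of the top of the black rib across the cover: 90 mm along x, 12 mm thick along y, standing 18 mm above the plate (top at 113 mm height), 60 mm to the +y side of the cover's centre. Its +y face is a good place to push.
- red_handle (a joint): Angle of the handle with the red sleeve, to be shut: 0 = open, pointing along the box's -x, along its pipe; 1.571 = shut, at its stop, pointing along the box's +y, across its pipe. It grows clockwise seen from above, starts at 0 to 0.3, stays where it is left, and has friction of about 0.12 N m (3 N at 40 mm from its axis).
- red_hub (a point): Point on the red handle's vertical turning axis, at mid-height of the handle (67 mm above the desk). The steel hub has a radius of 12 mm and its top is at 75 mm. The axis lies at box x = 20 mm and at box y = 55 or 155 mm; the blue valve has the other place.
- red_tip (a point): End of the red handle, 60 mm from its axis, at mid-height (67 mm). The red sleeve is 14 mm wide, 14 mm high (60 to 74 mm above the desk) and reaches from 20 to 60 mm from the axis.
- blue_hub (a point): The same point of the other valve, whose handle has a blue sleeve. Same shape, sizes, start range and turning sense. To be left alone.
- blue_tip (a point): End of the blue handle, 60 mm from its axis.
- sanitizer: Loose clear bottle with blue cap, 60 mm wide, 150 mm high, to the right of the box; origin at the centre of its underside.
- jar: Loose amber jar, 54 mm wide, 75 mm high, in front (robot side) of the box's closed half; origin at the centre of its underside.
- screwdriver: Loose yellow screwdriver, 200 mm long, lying in front (robot side) of the valve bay, under 35 mm high; origin under its middle, its x along its length.
- mug: Loose white mug, 76 mm wide and 90 mm high, behind the box's closed half; origin at the centre of its underside.
- glove_carton: Loose carton 120 by 230 by 80 mm at the left of the desk; origin at the centre of its underside.
- sharps_bin: Loose yellow round bin with red lid, 140 mm wide, 166 mm high, at the right of the desk; origin at the centre of its underside.
- steel_tray: Loose open steel tray 140 by 220 by 40 mm at the left of the desk; origin at the centre of its underside.
- cover: The same cover; origin at the centre of its underside (89 mm height).

How it is judged:
By the outcome, as a careful person would: the job done as asked, in the order asked, and still so for the second after the job is handed in, with the robot touching nothing.
It also fails if it takes over 48 s, if anything falls off the work surface, if the arm or the gripper's body presses on something with over 40 N, if the wrist force passes 120 N, or if a joint passes its speed limit or range.

## Robot

A 6-joint arm with a two-finger parallel gripper is mounted at the origin on the work surface. World frame = base frame: x ahead of the robot, y to its left, z up, the work surface at z = 0. Lengths are in m, angles in rad, forces in N, time in s.
With the tool pointing down it reaches from about 0.375 to 0.9 m from the base axis. Payload 3.1 kg.
Tool frame: the origin (TCP) lies at the centre of the arm's flange, where the gripper is bolted on; the fingertips stand tip_reach ahead of it and the grasp point (between the pads) lies 164 mm ahead of it (tip_reach is the distance from the TCP to the fingertips, in m); z points along the fingers, y is the direction in which the jaws open and shut (so a half turn about z gives the same grasp; the last joint's range is limited). The gripper opens to 87 mm and grips with 3 to 60 N. Pads are 19 mm wide; open, the fingers measure 117 mm over their backs; the gripper's body (75 mm by 190 mm) begins 51 mm behind the grasp point.
Start: joints at [-1.337, 0.527, 1.433, -0, 1.181, -0.178], TCP at [0.25, -0.573, 0.405] pointing down, gripper open.
Joint ranges: [-3.08, 3.08], [-0.75, 2.2], [0.22, 2.44], [-1.43, 4.57], [0, 2.65], [-2.85, 2.85]. Speed limits (rad/s): [2.79, 2.79, 3.14, 3.14, 3.14, 3.14].

## Interface

Orientations are given as a unit quaternion [x, y, z, w].
In Python, from rig import get_obs, camera, hand_in, tip_reach gives the robot as it stands. The module is installed in compiled form; this text tells all that it offers.
- The arm moves only by the tool servo_tool, never from a script. Its argument "steps" is one flat list of numbers, 5 for each row, row after row: the finger opening in m, from 0 to 0.087, then the shift along the tool's x, y, z in m, then the turn about the tool's z in rad. A call has 1 to 12 rows; each row is the pose to reach, as a shift and turn from the pose commanded when the call began, along the tool's axes at that moment; what a row does not reach only later rows make up. A row lasts 1/8 s, in which the tool goes at most 62.5 mm and 10.7 degrees, less where a joint would pass 70% of its speed; a pose out of reach is approached as far as the arm can. A call with a gripper value outside its range is refused whole. The fingers move at their own pace and stop on an object; "force" is the grip in N (left out, the last holds). Time passes only in rows, so rows that repeat a pose let the fingers close. It gives the time, the measured TCP pose, the force and the opening at its end, in the units of the state.
- get_obs(): the state, without advancing time (a new reading comes with each control period).
- camera(name): name is "side" or "top"; returns a dict with "pixels" (384x512x3 uint8, blue, green, red), "vertical_fov" (degrees; the focal length in pixels is half the picture's height over the tangent of half this angle, whatever the lens; pixels are square), "cx", "cy" (the principal point, pixels), "T" (4x4, takes a point from camera to world coordinates). Camera axes: x right, y up, looking along -z (the intrinsics and any distortion apply to the point x, -y, -z); pixel columns grow to the right and rows downward; lengths in m; the calibration is good to about 2 mm. A picture is of the moment at which its call begins. There is no depth.
- hand_in(): hands the job in, once; it reports no verdict.
The state is a dict: "time": time; "q": joint angles; "joint_velocities": joint speeds; "joint_torque": joint torques, N m; "position": TCP position; "tool_rot": TCP orientation; "ft_force": force on the tool from outside, world axes, zero at the start; "moment": the same for the moment, N m; "grip_width": finger opening in m.
Only numpy, scipy, OpenCV 4.12 (cv2) and the standard library are available. Lean on these libraries where they do the work, as an engineer would, in place of code of your own. Each camera call takes 0.05 s, during which the arm holds its last target.

## Working session

There is one attempt and no reset: what is moved stays moved. The work goes in short steps, Python scripts to look and compute and a tool call to move; the robot and the scene stay as the last step left them, time stands still between calls to the robot, and variables do not carry over. Pictures are saved under pics/ and viewed, and the job is handed in when it is done.

Besides the shell and the picture viewer there is one more tool, called after "Request:" as name(argument=value, ...) on one line, values as JSON. servo_tool: Moves the arm, as the interface text tells. Its arguments: {"type":"object","properties":{"steps":{"type":"array"},"force":{"type":"number"}},"required":["steps"]}

```bash
mkdir -p pics; cat > h.py <<'E'
import numpy as np, cv2, pickle
from rig import get_obs, camera, tip_reach
def grab(n,tag):
    c=camera(n); pickle.dump(c,open(f'pics/{tag}.pkl','wb')); cv2.imwrite(f'pics/{tag}.png',c['pixels']); return c
def load(tag): return pickle.load(open(f'pics/{tag}.pkl','rb'))
def K(c):
    h=c['pixels'].shape[0]; f=h/2/np.tan(np.radians(c['vertical_fov'])/2); return f
def ray(c,u,v):
    f=K(c); d=np.array([(u-c['cx'])/f,-(v-c['cy'])/f,-1.]); T=np.array(c['T']); return T[:3,3],T[:3,:3]@d
def onz(c,u,v,z):
    o,d=ray(c,u,v); return o+d*(z-o[2])/d[2]
def proj(c,p):
    T=np.array(c['T']); q=T[:3,:3].T@(np.array(p)-T[:3,3]); f=K(c); return c['cx']+f*q[0]/-q[2], c['cy']-f*q[1]/-q[2]
E
python3 - <<'E'
from h import *
for n in('top','side'):
    c=grab(n,n+'0'); print({k:(v if k!='pixels' else v.shape) for k,v in c.items()})
o=get_obs(); print(o, tip_reach)
E
```

```text
{'pixels': (384, 512, 3), 'vertical_fov': 42.233537616180136, 'cx': 248.21746754140077, 'cy': 196.99708826477206, 'T': array([[-0.01165671,  0.98285945, -0.18398756,  0.198519  ],
       [-0.99992631, -0.01083384,  0.00547706, -0.03771262],
       [ 0.00338989,  0.18403785,  0.98291331,  1.95195408],
       [ 0.        ,  0.        ,  0.        ,  1.        ]])}
{'pixels': (384, 512, 3), 'vertical_fov': 42.47620389001716, 'cx': 259.1196920022072, 'cy': 193.67018550688863, 'T': array([[-0.92317148,  0.21134337, -0.32107383,  0.01851902],
       [-0.38394582, -0.54706133,  0.74384777,  1.20030087],
       [-0.01843979,  0.809974  ,  0.58617582,  1.04832819],
       [ 0.        ,  0.        ,  0.        ,  1.        ]])}
{'time': 0.1, 'q': array([-1.33749513e+00,  5.28384234e-01,  1.43375743e+00,  3.06670618e-06,
        1.18141250e+00, -1.78499922e-01]), 'joint_velocities': array([-0.00040818, -0.00089688, -0.00275675, -0.00073747, -0.00091408,
       -0.00072127]), 'joint_torque': array([ 9.95562630e-06, -4.40986061e+01, -1.77150089e+01,  6.34050323e-02,
        5.33802656e-02, -6.91568266e-05]), 'position': array([ 0.25011907, -0.57243957,  0.40386769]), 'tool_rot': array([ 9.78876912e-01,  2.04448110e-01, -2.54524780e-05, -9.80425549e-04]), 'ft_force': array([-0.98228966,  0.43352812, -0.96805955]), 'moment': array([-0.01820339, -0.02051024, -0.06592643]), 'grip_width': 0.08731188520504957} 0.1822
```

View pics/top0.png

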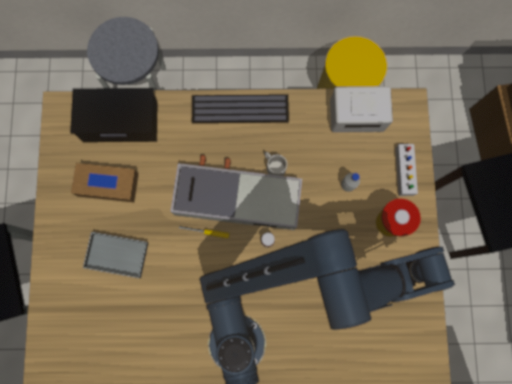

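View pics/side0.png

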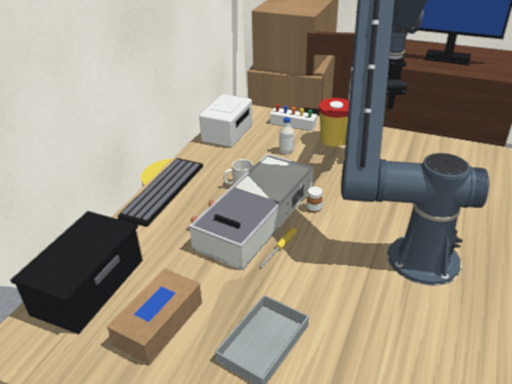

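```bash
python3 - <<'E'
from h import *
a=load('top0')['pixels'][150:240,160:315]; cv2.imwrite('pics/z1.png',cv2.resize(a,None,fx=5,fy=5,interpolation=cv2.INTER_CUBIC))
a=load('side0')['pixels'][150:270,180:330]; cv2.imwrite('pics/z2.png',cv2.resize(a,None,fx=5,fy=5,interpolation=cv2.INTER_CUBIC)[:600])
E
```

```text
(no output)
```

View pics/z1.png

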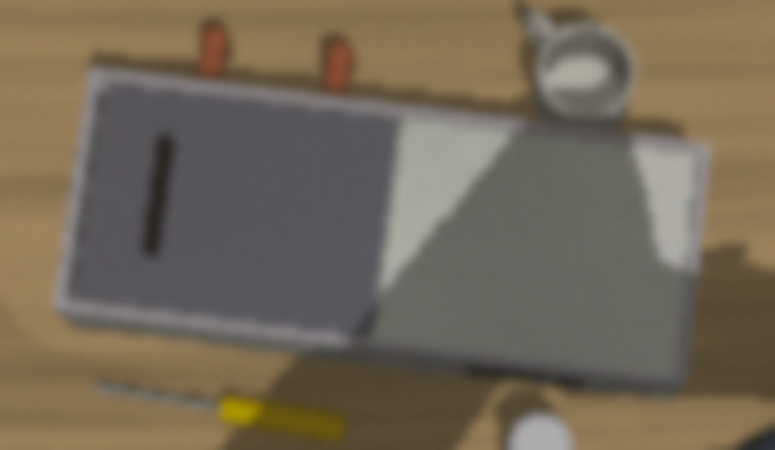

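View pics/z2.png

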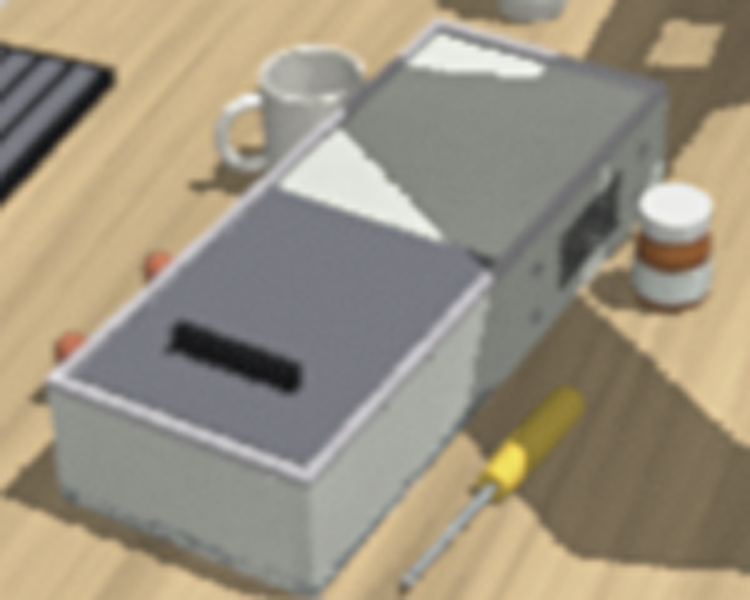

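```bash
python3 - <<'E'
from h import *
t=load('top0'); s=load('side0')
z1=lambda u,v:(160+(u+.5)/5-.5,150+(v+.5)/5-.5)
z2=lambda u,v:(180+(u+.5)/5-.5,150+(v+.5)/5-.5)
C={'+x+y':(92,68),'+x-y':(708,145),'-x-y':(684,377),'-x+y':(60,304)}
S={'+x+y':(55,380),'-x+y':(308,475),'-x-y':(663,85),'+x-y':(437,23)}
def tri(p,q):
    o1,d1=ray(t,*p);o2,d2=ray(s,*q)
    A=np.stack([d1,-d2],1);x=np.linalg.lstsq(A,o2-o1,rcond=None)[0]
    a,b=o1+x[0]*d1,o2+x[1]*d2; return (a+b)/2,np.linalg.norm(a-b)
loc={'+x+y':(.094,.24),'+x-y':(.094,-.24),'-x-y':(-.094,-.24),'-x+y':(-.094,.24)}
def fit(P):
    ks=list(loc);L=np.array([loc[k] for k in ks]);W=np.array([P[k][:2] for k in ks])
    c=W.mean(0);Z=(W-c)@[1,1j];l=L@[1,1j];r=(Z*l.conj()).sum();yaw=np.angle(r)
    print('c',c,'yaw',yaw,'scale',abs(r)/(abs(l)**2).sum(),'res',abs(Z-l*np.exp(1j*yaw)).round(4))
PT={k:onz(t,*z1(*C[k]),.097) for k in C};PS={k:onz(s,*z2(*S[k]),.097) for k in S}
fit(PT);fit(PS)
for k in C: print(k,PT[k].round(4),PS[k].round(4),tri(z1(*C[k]),z2(*S[k])))
print('rib top',onz(t,*z1(158,194),.113),'ends',onz(t,*z1(166,137),.113),onz(t,*z1(151,253),.113))
print('rib side',onz(s,*z2(238,350),.113), tri(z1(158,194),z2(238,350)))
E
```

```text
c [ 0.5575193  -0.00432644] yaw -0.13238074363668254 scale 0.9867455951296529 res [0.0018 0.0051 0.0045 0.0045]
c [ 0.5491159  -0.00244903] yaw -0.1329192999769988 scale 0.9802562357527315 res [0.0051 0.0065 0.0036 0.0067]
+x+y [0.6808 0.2202 0.097 ] [0.6699 0.2201 0.097 ] (array([0.67644084, 0.21865937, 0.09537004]), np.float64(0.009910041468145322))
+x-y [ 0.6151 -0.2515  0.097 ] [ 0.6079 -0.2468  0.097 ] (array([ 0.61316704, -0.25259359,  0.09322786]), np.float64(0.005579137226738754))
-x-y [ 0.4367 -0.2278  0.097 ] [ 0.427  -0.2257  0.097 ] (array([ 0.43256436, -0.22898587,  0.094621  ]), np.float64(0.009006170627513093))
-x+y [0.4975 0.2418 0.097 ] [0.4917 0.2425 0.097 ] (array([0.49517778, 0.24121164, 0.09546646]), np.float64(0.005190093995135571))
rib top [0.57812462 0.16683038 0.113     ] ends [0.62216978 0.16118485 0.113     ] [0.53292213 0.17166095 0.113     ]
rib side [0.5694755  0.17131914 0.113     ] (array([0.57582089, 0.16628515, 0.10828194]), np.float64(0.0067195056803445235))
```

```bash
cat >> h.py <<'E'
from scipy.spatial.transform import Rotation as R
YAW=-0.1325; BX=np.array([np.cos(YAW),np.sin(YAW)]); BY=np.array([-np.sin(YAW),np.cos(YAW)])
def st():
    o=get_obs(); r=R.from_quat(o['tool_rot']).as_matrix(); tip=o['position']+r[:,2]*tip_reach
    print('t',round(o['time'],2),'tip',tip.round(4),'toolx',r[:,0].round(3),'tooly',r[:,1].round(3),'F',o['ft_force'].round(2),'q',o['q'].round(2),'w',round(o['grip_width'],4)); return o,r,tip
def to(w):
    o,r,tip=st(); print('shift',(r.T@(np.array(w)-tip)).round(4))
    a=np.arctan2(r[1,1],r[0,1]); d=(a-(YAW-np.pi/2)); print('turn for tool y = -boxy', round((d+np.pi)%(2*np.pi)-np.pi,4))
E
python3 - <<'E'
from h import *
p=np.array([.577,.167])+.055*BY; print(p)
to([*p,.222])
E
```

```text
[0.5842662  0.22151791]
t 0.1 tip [ 0.25   -0.5721  0.2217] toolx [0.916 0.4   0.   ] tooly [ 0.4   -0.916 -0.002] F [-0.98  0.43 -0.97] q [-1.34  0.53  1.43  0.    1.18 -0.18] w 0.0873
shift [ 0.6239 -0.5935  0.001 ]
turn for tool y = -boxy 0.5443
```

Request:
servo_tool(steps=[0, 0.045, -0.043, 0, 0.04, 0, 0.09, -0.085, 0, 0.08, 0, 0.134, -0.127, 0, 0.12, 0, 0.178, -0.169, 0, 0.16, 0, 0.222, -0.212, 0, 0.2, 0, 0.267, -0.254, 0, 0.24, 0, 0.311, -0.296, 0, 0.28, 0, 0.356, -0.338, 0, 0.32, 0, 0.4, -0.38, 0, 0.36, 0, 0.445, -0.423, 0, 0.4, 0, 0.489, -0.465, 0, 0.44, 0, 0.534, -0.508, 0, 0.48])

```text
time: 1.6
position: [0.5366, 0.1085, 0.4045]
tool_rot: [0.999, -0.035, -0.0, 0.0]
ft_force: [0.5, -0.9, 0.4]
grip_width: 0.0005
```

```bash
python3 - <<'E'
from h import *
p=np.array([.577,.167])+.055*BY
to([*p,.16])
E
```

```text
t 1.6 tip [0.5366 0.1085 0.2223] toolx [ 0.998 -0.069 -0.   ] tooly [-0.069 -0.998  0.   ] F [ 0.54 -0.95  0.4 ] q [-0.    0.42  1.63 -0.    1.09  1.64] w 0.0005
shift [ 0.0398 -0.1161  0.0623]
turn for tool y = -boxy 0.0631
```

Request:
servo_tool(steps=[0, 0.015, -0.045, 0, 0.025, 0, 0.03, -0.09, 0.01, 0.05, 0, 0.04, -0.116, 0.03, 0.063, 0, 0.04, -0.116, 0.062, 0.063, 0, 0.04, -0.116, 0.062, 0.063])

```text
time: 2.22
position: [0.5827, 0.2198, 0.3397]
tool_rot: [0.998, -0.065, -0.004, 0.001]
ft_force: [-0.8, 0.2, -0.3]
grip_width: 0.0006
```

```bash
python3 - <<'E'
from h import *
p=np.array([.577,.167])+.055*BY
to([*p,.103])
for n in('top','side'):
    c=grab(n,n+'1'); tip=st()[2]; u,v=proj(c,tip); print(n,u,v)
    x,y=int(u)-60,int(v)-50
    a=c['pixels'][y:y+100,x:x+130].copy(); a=cv2.resize(a,None,fx=5,fy=5,interpolation=cv2.INTER_CUBIC)
    cv2.drawMarker(a,(int((u-x+.5)*5),int((v-y+.5)*5)),(0,255,0),0,20,1); print(x,y)
    cv2.imwrite(f'pics/z{n}1.png',a)
E
```

```text
t 2.23 tip [0.5813 0.2195 0.1575] toolx [ 0.991 -0.13  -0.007] tooly [-0.13  -0.992  0.002] F [-0.8   0.24 -0.3 ] q [ 0.18  0.6   1.5  -0.    1.05  1.88] w 0.0006
shift [ 0.0031 -0.0025  0.0544]
turn for tool y = -boxy 0.0021
t 2.27 tip [0.5828 0.2194 0.1593] toolx [ 0.991 -0.131 -0.004] tooly [-0.131 -0.991  0.001] F [0.4  0.35 0.58] q [ 0.18  0.6   1.5  -0.    1.05  1.88] w 0.0005
top 175.56000778061423 184.77512445462523
115 134
t 2.33 tip [0.584  0.2194 0.1606] toolx [ 0.991 -0.131 -0.001] tooly [-0.131 -0.991  0.   ] F [-0.31  0.26  0.28] q [ 0.18  0.6   1.49 -0.    1.05  1.88] w 0.0004
side 214.59665795633532 215.36891727139152
154 165
```

View pics/ztop1.png

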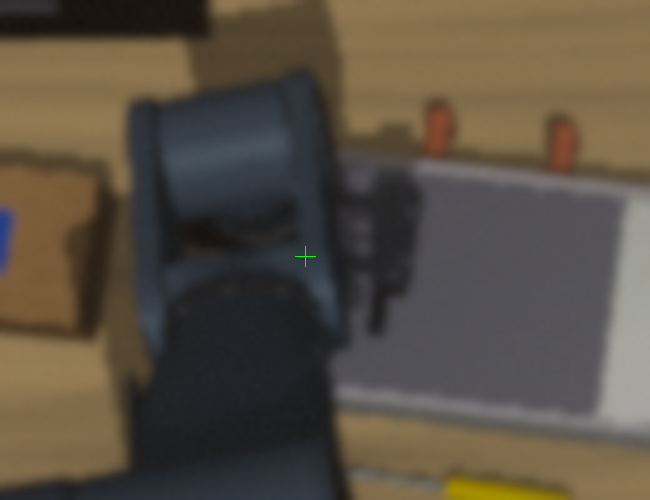

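View pics/zside1.png

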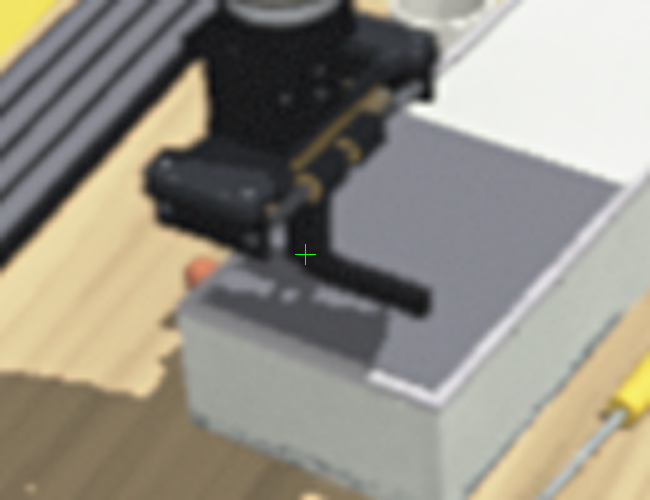

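Request:
servo_tool(steps=[0, 0, 0, 0.03, 0, 0, 0, 0, 0.056, 0, 0, 0, 0, 0.056, 0, 0, 0, 0, 0.056, 0, 0, 0, 0.015, 0.056, 0, 0, 0, 0.03, 0.056, 0, 0, 0, 0.04, 0.056, 0, 0, 0, 0.05, 0.056, 0, 0, 0, 0.06, 0.056, 0, 0, 0, 0.06, 0.056, 0])

```text
time: 3.58
position: [0.5761, 0.1591, 0.2867]
tool_rot: [0.998, -0.066, -0.0, 0.001]
ft_force: [-0.9, 0.0, 0.4]
grip_width: 0.0007
```

```bash
python3 - <<'E'
from h import *
o,r,tip=st(); print('Fy tool',r.T@o['ft_force'])
c=grab('side','side2'); cv2.imwrite('pics/z3.png',cv2.resize(c['pixels'][150:270,180:330],None,fx=5,fy=5,interpolation=cv2.INTER_CUBIC))
E
```

```text
t 3.58 tip [0.576  0.1589 0.1045] toolx [ 0.991 -0.131 -0.   ] tooly [-0.131 -0.991  0.001] F [-0.89  0.02  0.43] q [ 0.08  0.64  1.6  -0.    0.89  1.79] w 0.0007
Fy tool [-0.88969201  0.10070873 -0.42779696]
```

View pics/z3.png

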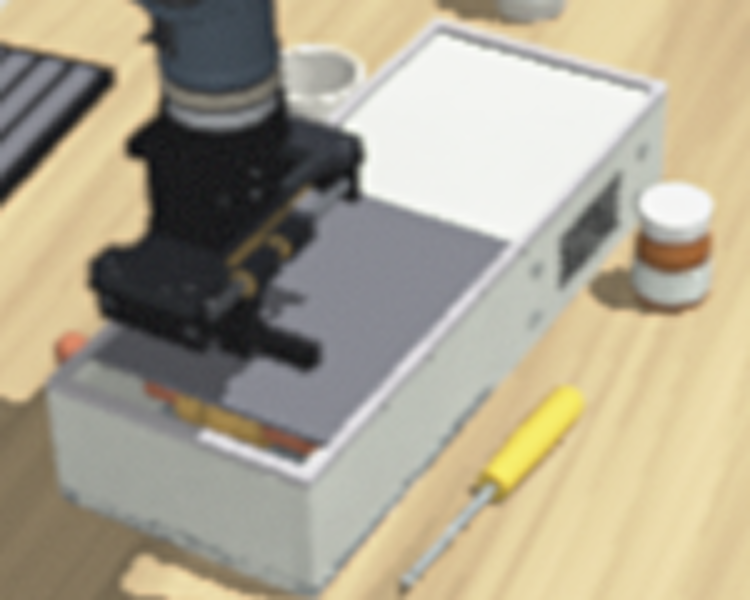

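Request:
servo_tool(steps=[0, 0, 0.01, 0, 0, 0, 0, 0.025, 0, 0, 0, 0, 0.045, 0, 0, 0, 0, 0.065, 0, 0, 0, 0, 0.085, 0, 0, 0, 0, 0.105, 0, 0, 0, 0, 0.125, 0, 0, 0, 0, 0.145, 0, 0, 0, 0, 0.16, 0, 0, 0, 0, 0.172, 0, 0, 0, 0, 0.18, 0, 0, 0, 0, 0.185, 0, 0])

```text
time: 5.12
position: [0.5519, -0.0236, 0.2868]
tool_rot: [0.998, -0.066, 0.0, -0.0]
ft_force: [-0.1, 2.6, 0.0]
grip_width: 0.0006
```

```bash
python3 - <<'E'
from h import *
o,r,tip=st(); print('Fy tool',r.T@o['ft_force'])
c=grab('side','side3'); cv2.imwrite('pics/z4.png',cv2.resize(c['pixels'][150:270,180:330],None,fx=5,fy=5,interpolation=cv2.INTER_CUBIC))
E
```

```text
t 5.12 tip [ 0.5519 -0.0236  0.1046] toolx [ 0.991 -0.131  0.   ] tooly [-0.131 -0.991 -0.   ] F [-0.06  2.59  0.03] q [-0.25  0.6   1.72  0.    0.82  1.46] w 0.0006
Fy tool [-0.40332258 -2.56297136 -0.0257551 ]
```

View pics/z4.png

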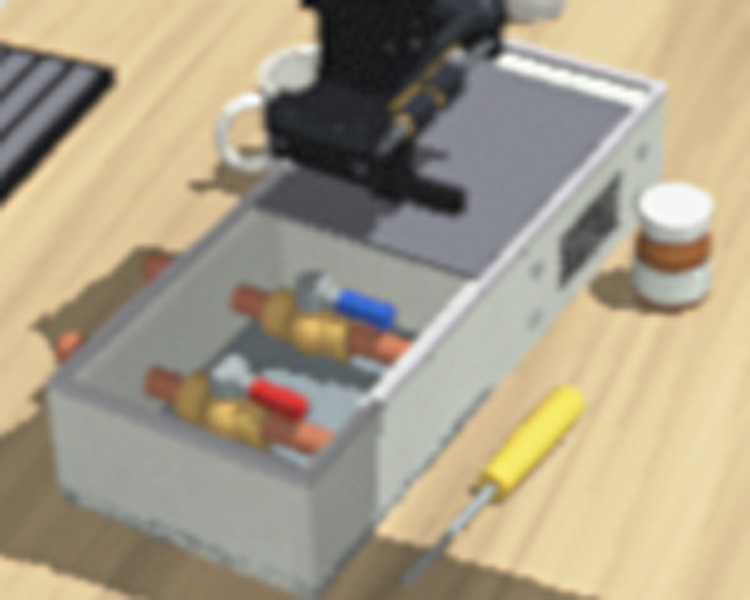

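Request:
servo_tool(steps=[0, 0, 0.005, 0, 0, 0, 0, 0.009, 0, 0, 0, 0, 0.012, 0, 0, 0, 0, 0.014, 0, 0, 0, 0, 0.016, 0, 0])

```text
time: 5.8
position: [0.5499, -0.0392, 0.2868]
tool_rot: [0.998, -0.065, 0.0, -0.0]
ft_force: [0.8, 2.3, 0.7]
grip_width: 0.0005
```

Request:
servo_tool(steps=[0, 0, 0.002, 0, 0, 0, 0, 0.004, 0, 0])

```text
time: 6.05
position: [0.5493, -0.0432, 0.2868]
tool_rot: [0.998, -0.066, 0.0, -0.0]
ft_force: [0.3, 3.3, 0.7]
grip_width: 0.0005
```

Request:
servo_tool(steps=[0, 0, 0.002, 0, 0, 0, 0, 0.003, 0, 0])

```text
time: 6.3
position: [0.549, -0.0462, 0.2868]
tool_rot: [0.998, -0.066, 0.0, -0.0]
ft_force: [0.3, 2.0, 1.0]
grip_width: 0.0009
```

Request:
servo_tool(steps=[0, 0, 0.002, 0, 0, 0, 0, 0.003, 0, 0])

```text
time: 6.55
position: [0.549, -0.0476, 0.2868]
tool_rot: [0.998, -0.067, 0.001, -0.002]
ft_force: [4.5, 11.8, 0.1]
grip_width: 0.0007
```

Request:
servo_tool(steps=[0, 0, -0.01, 0, 0, 0, 0, -0.012, -0.04, 0, 0, 0, -0.012, -0.09, 0, 0, 0, -0.012, -0.09, 0])

```text
time: 7.05
position: [0.5514, -0.0377, 0.3807]
tool_rot: [0.998, -0.065, 0.005, 0.002]
ft_force: [0.1, -0.9, -0.5]
grip_width: 0.0003
```

```bash
python3 - <<'E'
from h import *
o,r,tip=st()
c=grab('side','side4'); cv2.imwrite('pics/z5.png',cv2.resize(c['pixels'][150:270,180:330],None,fx=5,fy=5,interpolation=cv2.INTER_CUBIC))
c=grab('top','top4'); cv2.imwrite('pics/z6.png',cv2.resize(c['pixels'][150:240,160:315],None,fx=5,fy=5,interpolation=cv2.INTER_CUBIC))
E
```

```text
t 7.05 tip [ 0.5531 -0.0384  0.1985] toolx [ 0.991 -0.13   0.009] tooly [-0.13  -0.991  0.003] F [ 0.07 -0.93 -0.48] q [-0.27  0.46  1.64 -0.    1.03  1.43] w 0.0003
```

View pics/z5.png

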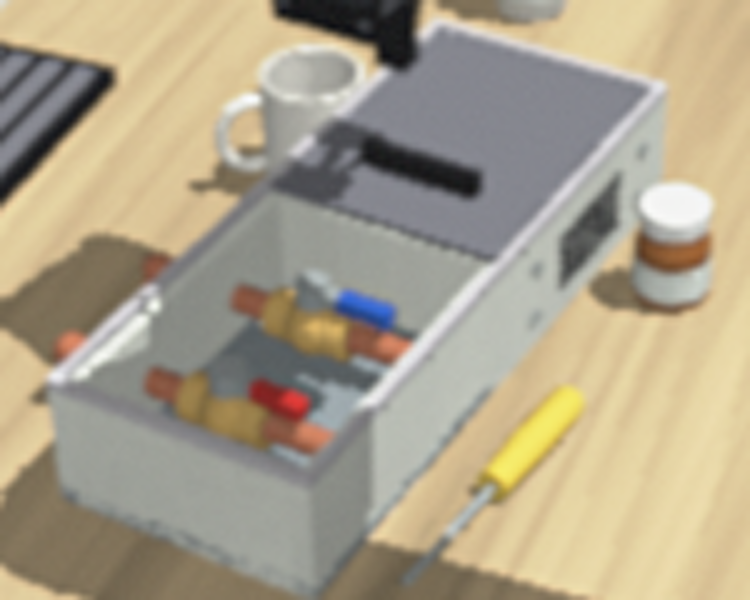

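View pics/z6.png

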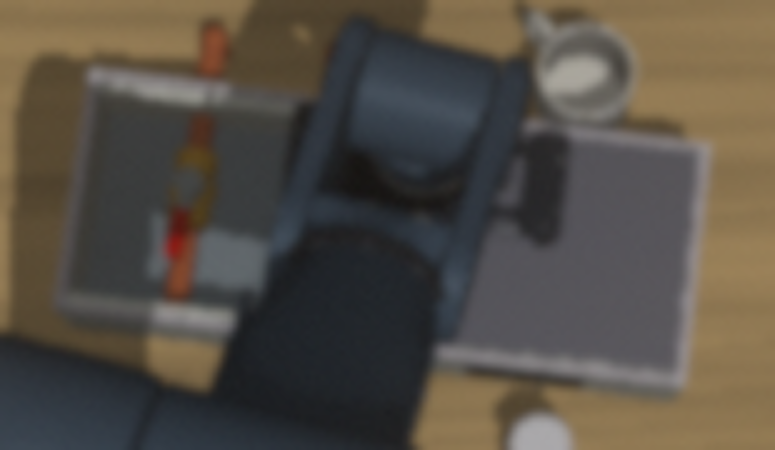

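```bash
python3 - <<'E'
from h import *
t=load('top4'); s=load('side4')
hs=t['pixels'].astype(int); m=((hs[...,2]>110)&(hs[...,1]<50)&(hs[...,0]<60)).astype(np.uint8); m[:150]=0;m[235:]=0;m[:,:185]=0 if 0 else m[:,:185]; m[:,215:]=0
for nm,c,box in(('top',t,(150,240,160,230)),('side',s,(200,250,190,260))):
    h=cv2.cvtColor(c['pixels'],cv2.COLOR_BGR2HSV); k=((h[...,0]<4)|(h[...,0]>175))&(h[...,1]>200)&(h[...,2]>60)
    q=np.zeros_like(k);q[box[0]:box[1],box[2]:box[3]]=k[box[0]:box[1],box[2]:box[3]]
    v,u=np.nonzero(q); print(nm,len(u),u.mean(),v.mean(),u.min(),u.max(),v.min(),v.max(), onz(c,u.mean(),v.mean(),.070))
z1=lambda u,v:(160+(u+.5)/5-.5,150+(v+.5)/5-.5)
z2=lambda u,v:(180+(u+.5)/5-.5,150+(v+.5)/5-.5)
C0=np.array([.5565,-.004])
def loc(p): d=p[:2]-C0; return (d@BX).round(4),(d@BY).round(4)
for n,p,z in(('hub',(188,183),.075),('red in',(180,212),.074),('tip',(174,258),.074),('pipeA',(203,112),.05),('pipeB',(178,297),.05)):
    w=onz(t,*z1(*p),z);print(n,w.round(4),loc(w))
s3=load('side3')
for n,p,z in(('hub',(234,367),.075),('tip',(300,402),.067),('redin',(252,392),.067),('bhub',(315,283),.075),('btip',(390,312),.067),('bredin',(340,298),.067)):
    w=onz(s3,*z2(*p),z);print('side',n,w.round(4),loc(w))
E
```

```text
top 4 194.75 198.25 194 195 197 199 [0.54815739 0.15759342 0.07      ]<stdin>:7: RuntimeWarning: Mean of empty slice.
  ret = ret.dtype.type(ret / rcount)
Traceback (most recent call last):
ValueError: zero-size array to reduction operation minimum which has no identity
```

```bash
python3 - <<'E'
from h import *
t=load('top4'); s3=load('side3')
for nm,c,box in(('top',t,(150,240,160,230)),('side',s3,(200,250,190,260))):
    h=c['pixels'].astype(int); k=(h[...,2]>90)&(h[...,2]>3*h[...,1])
    q=np.zeros_like(k);q[box[0]:box[1],box[2]:box[3]]=k[box[0]:box[1],box[2]:box[3]]
    v,u=np.nonzero(q); print(nm,len(u),*( (u.mean(),v.mean(),u.min(),u.max(),v.min(),v.max(), onz(c,u.mean(),v.mean(),.070)) if len(u) else ()))
z1=lambda u,v:(160+(u+.5)/5-.5,150+(v+.5)/5-.5)
z2=lambda u,v:(180+(u+.5)/5-.5,150+(v+.5)/5-.5)
C0=np.array([.5565,-.004])
def loc(p): d=p[:2]-C0; return (d@BX).round(4),(d@BY).round(4)
for n,p,z in(('hub',(188,183),.075),('red in',(180,212),.074),('tip',(174,258),.074),('pipeA',(203,112),.05),('pipeB',(178,297),.05)):
    w=onz(t,*z1(*p),z);print(n,w.round(4),loc(w))
for n,p,z in(('hub',(234,367),.075),('tip',(300,402),.067),('redin',(252,392),.067),('bhub',(315,283),.075),('btip',(390,312),.067),('bredin',(340,298),.067)):
    w=onz(s3,*z2(*p),z);print('side',n,w.round(4),loc(w))
E
```

```text
top 10 194.7 198.1 194 196 196 200 [0.54874659 0.15779052 0.07      ]
side 33 235.27272727272728 229.4848484848485 231 240 227 232 [0.55069262 0.15869944 0.07      ]
hub [0.5944 0.148  0.075 ] (np.float64(0.0175), np.float64(0.1557))
red in [0.5718 0.1541 0.074 ] (np.float64(-0.0057), np.float64(0.1587))
tip [0.5359 0.1584 0.074 ] (np.float64(-0.0419), np.float64(0.1583))
pipeA [0.6565 0.1391 0.05  ] (np.float64(0.0802), np.float64(0.1551))
pipeB [0.5095 0.1576 0.05  ] (np.float64(-0.0679), np.float64(0.154))
side hub [0.5869 0.1456 0.075 ] (np.float64(0.0104), np.float64(0.1523))
side tip [0.5389 0.1529 0.067 ] (np.float64(-0.0382), np.float64(0.1532))
side redin [0.5706 0.155  0.067 ] (np.float64(-0.0071), np.float64(0.1594))
side bhub [0.5751 0.0487 0.075 ] (np.float64(0.0115), np.float64(0.0547))
side btip [0.5219 0.0498 0.067 ] (np.float64(-0.0414), np.float64(0.0488))
side bredin [0.5579 0.048  0.067 ] (np.float64(-0.0055), np.float64(0.0517))
```

```bash
cat >> h.py <<'E'
C0=np.array([.5565,-.004])
def W(x,y): return C0+x*BX+y*BY
def L(p): d=np.array(p)[:2]-C0; return np.array([d@BX,d@BY]).round(4)
E
python3 - <<'E'
from h import *
to([*W(-.030,.118),.10])
to([*W(-.030,.118),.064]); print(L(st()[2]))
E
```

```text
t 7.15 tip [ 0.55   -0.0376  0.1948] toolx [ 0.991 -0.131  0.001] tooly [-0.131 -0.991  0.001] F [-0.2   0.24 -0.11] q [-0.27  0.46  1.65 -0.    1.03  1.43] w 0.0003
shift [-0.0278 -0.1523  0.0947]
turn for tool y = -boxy 0.0016
t 7.15 tip [ 0.55   -0.0376  0.1948] toolx [ 0.991 -0.131  0.001] tooly [-0.131 -0.991  0.001] F [-0.2   0.24 -0.11] q [-0.27  0.46  1.65 -0.    1.03  1.43] w 0.0003
shift [-0.0278 -0.1523  0.1307]
turn for tool y = -boxy 0.0016
t 7.15 tip [ 0.55   -0.0376  0.1948] toolx [ 0.991 -0.131  0.001] tooly [-0.131 -0.991  0.001] F [-0.2   0.24 -0.11] q [-0.27  0.46  1.65 -0.    1.03  1.43] w 0.0003
[-0.002  -0.0341]
```

Hover first over the gap and check in the side view before lowering.

Request:
servo_tool(steps=[0, -0.009, -0.05, 0, 0, 0, -0.018, -0.1, 0, 0, 0, -0.028, -0.14, 0, 0, 0, -0.028, -0.152, 0.04, 0, 0, -0.028, -0.152, 0.09, 0, 0, -0.028, -0.152, 0.09, 0, 0, -0.028, -0.152, 0.09, 0])

```text
time: 8.02
position: [0.5426, 0.1168, 0.2869]
tool_rot: [0.998, -0.066, -0.0, 0.0]
ft_force: [0.5, 0.1, 0.1]
grip_width: 0.0008
```

```bash
python3 - <<'E'
from h import *
to([*W(-.030,.118),.064]); print(L(st()[2]))
c=grab('side','side5'); cv2.imwrite('pics/z7.png',cv2.resize(c['pixels'][150:270,180:330],None,fx=5,fy=5,interpolation=cv2.INTER_CUBIC))
E
```

```text
t 8.03 tip [0.5425 0.1168 0.1047] toolx [ 0.991 -0.131 -0.   ] tooly [-0.131 -0.991  0.   ] F [0.46 0.1  0.09] q [ 0.01  0.6   1.71 -0.    0.83  1.71] w 0.0008
shift [-0.0001 -0.0001  0.0407]
turn for tool y = -boxy 0.0009
t 8.03 tip [0.5425 0.1168 0.1047] toolx [ 0.991 -0.131 -0.   ] tooly [-0.131 -0.991  0.   ] F [0.46 0.1  0.09] q [ 0.01  0.6   1.71 -0.    0.83  1.71] w 0.0008
[-0.0298  0.1179]
```

View pics/z7.png

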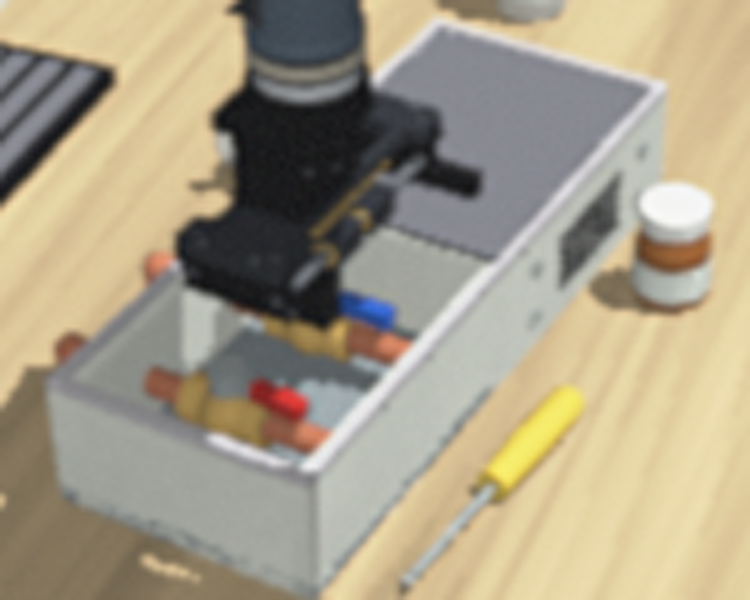

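Request:
servo_tool(steps=[0, 0, 0, 0.02, 0, 0, 0, 0, 0.041, 0, 0, 0, 0, 0.041, 0, 0, 0, 0, 0.041, 0])

```text
time: 8.57
position: [0.543, 0.117, 0.2474]
tool_rot: [0.998, -0.066, 0.002, -0.0]
ft_force: [0.5, 0.4, 0.0]
grip_width: 0.0006
```

```bash
python3 - <<'E'
from h import *
l0=L(st()[2]); fx,fy,r=.0095,.009,.046
for a in np.radians(np.arange(0,95,10)):
    d=np.array([-np.cos(a),np.sin(a)]);n=np.array([np.sin(a),np.cos(a)])
    c=np.array([.02,.155])+r*d-.007*n-[fx,fy]; print(round(np.degrees(a)),c.round(4),'tool',(c[0]-l0[0]).round(4),-(c[1]-l0[1]).round(4))
E
```

```text
t 8.57 tip [0.5436 0.117  0.0652] toolx [ 0.991 -0.131  0.003] tooly [-0.131 -0.991 -0.   ] F [0.5  0.42 0.02] q [ 0.01  0.67  1.73 -0.    0.74  1.71] w 0.0006
0 [-0.0355  0.139 ] tool -0.0067 -0.0208
10 [-0.036   0.1471] tool -0.0072 -0.0289
20 [-0.0351  0.1552] tool -0.0063 -0.037
30 [-0.0328  0.1629] tool -0.004 -0.0447
40 [-0.0292  0.1702] tool -0.0004 -0.052
50 [-0.0244  0.1767] tool 0.0044 -0.0585
60 [-0.0186  0.1823] tool 0.0102 -0.0641
70 [-0.0118  0.1868] tool 0.017 -0.0686
80 [-0.0044  0.1901] tool 0.0244 -0.0719
90 [0.0035 0.192 ] tool 0.0323 -0.0738
```

Request:
servo_tool(steps=[0, -0.004, -0.01, 0, 0, 0, -0.006, -0.016, 0, 0, 0, -0.006, -0.021, 0, 0, 0, -0.006, -0.025, 0, 0, 0, -0.006, -0.029, 0, 0, 0, -0.006, -0.033, 0, 0, 0, -0.005, -0.037, 0, 0, 0, -0.004, -0.041, 0, 0, 0, -0.003, -0.045, 0, 0, 0, -0.001, -0.049, 0, 0, 0, 0.001, -0.052, 0, 0, 0, 0.001, -0.052, 0, 0])

```text
time: 10.07
position: [0.5501, 0.169, 0.2455]
tool_rot: [0.998, -0.066, -0.0, -0.0]
ft_force: [-0.9, -1.9, -0.4]
grip_width: 0.0004
```

```bash
python3 - <<'E'
from h import *
o,r,tip=st(); print(L(tip),r.T@o['ft_force'])
c=grab('side','side6'); cv2.imwrite('pics/z8.png',cv2.resize(c['pixels'][150:270,180:330],None,fx=5,fy=5,interpolation=cv2.INTER_CUBIC))
E
```

```text
t 10.07 tip [0.5501 0.1691 0.0633] toolx [ 0.991 -0.131 -0.   ] tooly [-0.131 -0.991 -0.001] F [-0.9  -1.86 -0.41] q [0.1  0.69 1.68 0.   0.77 1.81] w 0.0004
[-0.0292  0.1707] [-0.6493471   1.96585181  0.40908271]
```

View pics/z8.png

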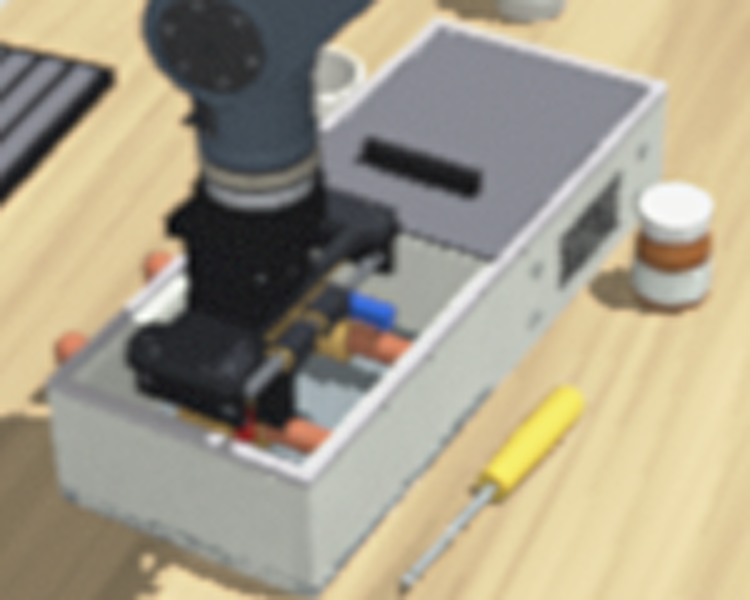

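Request:
servo_tool(steps=[0, 0.0025, -0.004, 0, 0, 0, 0.005, -0.0065, 0, 0, 0, 0.008, -0.0095, 0, 0, 0, 0.011, -0.012, 0, 0, 0, 0.014, -0.0145, 0, 0, 0, 0.0175, -0.0165, 0, 0, 0, 0.021, -0.018, 0, 0, 0, 0.025, -0.0195, 0, 0, 0, 0.0285, -0.0205, 0, 0, 0, 0.0285, -0.0205, 0, 0])

```text
time: 11.38
position: [0.5807, 0.1853, 0.2456]
tool_rot: [0.998, -0.066, -0.001, -0.0]
ft_force: [-3.7, -1.8, -0.2]
grip_width: 0.0002
```

Request:
servo_tool(steps=[0, 0.002, -0.001, 0, 0, 0, 0.004, -0.001, 0, 0])

```text
time: 11.62
position: [0.5825, 0.1857, 0.2454]
tool_rot: [0.998, -0.066, -0.005, 0.001]
ft_force: [-11.6, -0.9, 7.5]
grip_width: 0.0005
```

```bash
python3 - <<'E'
from h import *
o,r,tip=st(); print(L(tip),r.T@o['ft_force'])
c=grab('side','side7'); cv2.imwrite('pics/z9.png',cv2.resize(c['pixels'][190:270,180:280],None,fx=7,fy=7,interpolation=cv2.INTER_CUBIC))
o,r,tip=st(); print(L(tip),r.T@o['ft_force'])
E
```

```text
t 11.62 tip [0.5807 0.1856 0.0632] toolx [ 0.991 -0.131 -0.01 ] tooly [-0.131 -0.991  0.002] F [-11.65  -0.9    7.52] q [0.13 0.72 1.58 0.   0.85 1.83] w 0.0005
[-0.0011  0.1911] [-11.50140541   2.42793703  -7.39982696]
t 11.68 tip [0.5806 0.1856 0.0633] toolx [ 0.991 -0.131 -0.01 ] tooly [-0.131 -0.991  0.002] F [-9.96 -1.97  6.03] q [0.13 0.72 1.58 0.   0.85 1.83] w 0.0004
[-0.0012  0.1911] [-9.67732692  3.27202449 -5.9289476 ]
```

View pics/z9.png

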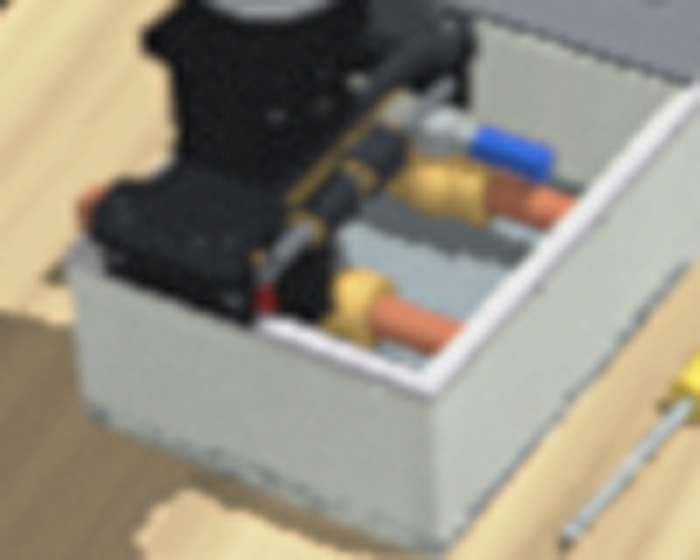

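Request:
servo_tool(steps=[0, 0.001, 0, 0, 0, 0, 0.002, 0, 0, 0])

```text
time: 11.92
position: [0.5832, 0.1856, 0.2454]
tool_rot: [0.998, -0.066, -0.007, 0.001]
ft_force: [-14.1, -0.8, 9.1]
grip_width: 0.0006
```

```bash
python3 - <<'E'
from h import *
o,r,tip=st(); print(L(tip),r.T@o['ft_force'])
E
```

```text
t 11.93 tip [0.5807 0.1855 0.0632] toolx [ 0.991 -0.131 -0.014] tooly [-0.131 -0.991  0.002] F [-14.08  -0.83   9.09] q [0.13 0.72 1.58 0.   0.85 1.83] w 0.0006
[-0.0011  0.1911] [-13.97469568   2.68911743  -8.89568574]
```

Request:
servo_tool(steps=[0, -0.008, 0, 0, 0, 0, -0.015, 0, 0, 0, 0, -0.015, 0, -0.03, 0, 0, -0.015, 0, -0.08, 0, 0, -0.015, 0.04, -0.12, 0, 0, -0.015, 0.1, -0.12, 0, 0, -0.015, 0.16, -0.12, 0, 0, -0.015, 0.22, -0.12, 0, 0, -0.015, 0.27, -0.12, 0, 0, -0.015, 0.27, -0.12, 0])

```text
time: 13.18
position: [0.5376, -0.0839, 0.3665]
tool_rot: [0.998, -0.068, 0.002, 0.001]
ft_force: [-0.4, 0.8, -1.2]
grip_width: 0.0005
```

```bash
python3 - <<'E'
from h import *
st()
c=grab('side','side8'); cv2.imwrite('pics/z10.png',cv2.resize(c['pixels'][150:270,180:330],None,fx=5,fy=5,interpolation=cv2.INTER_CUBIC))
c=grab('top','top8'); cv2.imwrite('pics/z11.png',cv2.resize(c['pixels'][150:240,160:315],None,fx=5,fy=5,interpolation=cv2.INTER_CUBIC))
E
```

```text
t 13.18 tip [ 0.5385 -0.0843  0.1843] toolx [ 0.991 -0.136  0.005] tooly [-0.136 -0.991  0.001] F [-0.42  0.8  -1.18] q [-0.36  0.47  1.68 -0.    0.99  1.35] w 0.0005
```

View pics/z10.png

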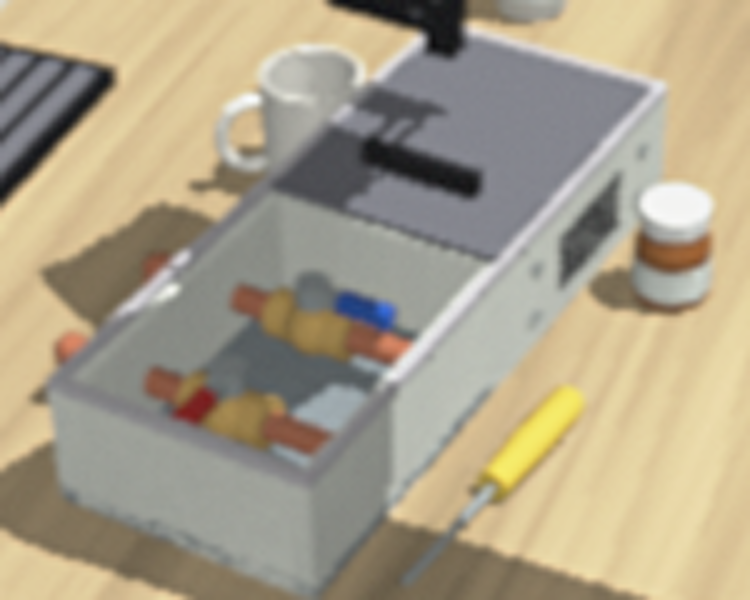

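View pics/z11.png

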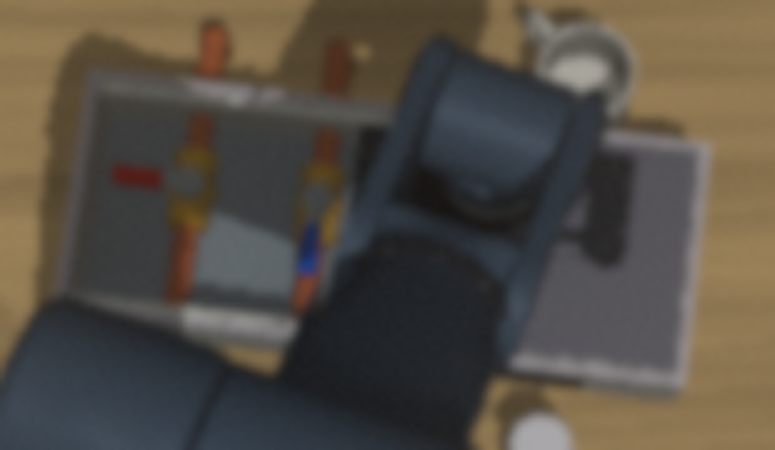

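```bash
python3 - <<'E'
from h import *
for tag,reg in(('top8',(175,195,175,200)),('side8',(222,240,205,228))):
    c=load(tag); h=c['pixels'].astype(float); a,b,x,y=reg
    w=np.zeros(h.shape[:2]); e=h[...,2]-1.8*np.maximum(h[...,1],h[...,0]); w[a:b,x:y]=np.clip(e[a:b,x:y],0,None)
    if tag=='top8': w[a:b,193:]=0
    v,u=np.nonzero(w>8); wt=w[v,u]; print(tag,len(u),u.min(),u.max(),v.min(),v.max())
    P=np.array([onz(c,i,j,.070) for i,j in zip(u,v)])[:,:2]; m=np.average(P,axis=0,weights=wt); q=np.array([(p-C0) for p in P]); 
    X,Y=q@BX,q@BY; mx,my=np.average(X,weights=wt),np.average(Y,weights=wt)
    print('mean local',mx,my,'slope dx/dy',np.polyfit(Y,X,1,w=np.sqrt(wt))[0])
t=load('top8')
z1=lambda u,v:(160+(u+.5)/5-.5,150+(v+.5)/5-.5)
for p in((188,181),(316,197)): print('hub',L(onz(t,*z1(*p),.075)))
for p in((203,112),(180,297)): print('pipe',L(onz(t,*z1(*p),.05)))
E
```

```text
top8 23 183 191 184 186
mean local 0.01861931151329899 0.196262075109776 slope dx/dy 0.017151866153075325
side8 28 215 222 228 233
mean local 0.013291211470133672 0.1900317698201164 slope dx/dy -0.016037586066810283
hub [0.019  0.1559]
hub [0.0185 0.0563]
pipe [0.0802 0.1551]
pipe [-0.0677  0.1524]
```

```bash
python3 - <<'E'
from h import *
z2=lambda u,v:(180+(u+.5)/5-.5,150+(v+.5)/5-.5)
s=load('side8'); print('rib',L(onz(s,*z2(421,160),.113)))
for p in((275,187),(492,257)): print('cover edge',L(onz(s,*z2(*p),.095)))
a=s['pixels'][150:180,255:325]; cv2.imwrite('pics/z12.png',cv2.resize(a,None,fx=10,fy=10,interpolation=cv2.INTER_CUBIC))
E
```

```text
rib [-0.0069 -0.0532]
cover edge [ 0.0766 -0.0009]
cover edge [-0.0886 -0.0019]
```

View pics/z12.png

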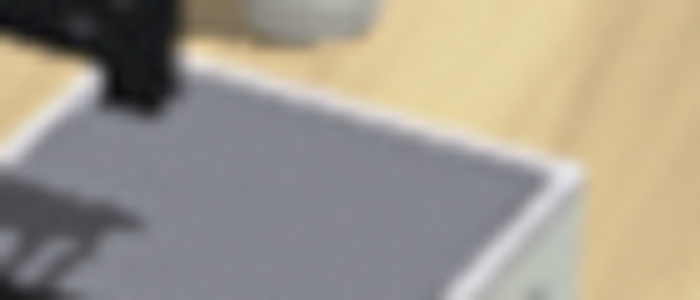

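View pics/side8.png

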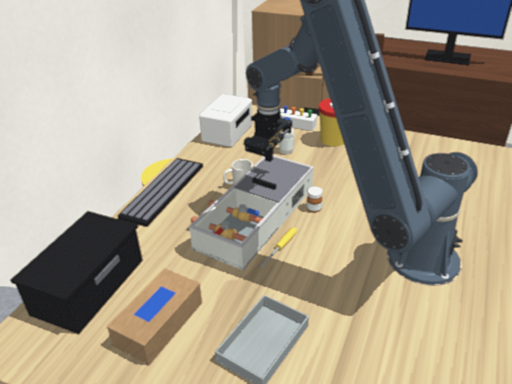

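Request:
servo_tool(steps=[0, 0, 0, -0.03, 0, 0, 0, 0, -0.05, 0, 0, 0, 0, -0.05, 0, 0, 0, 0, -0.05, 0])

```text
time: 13.78
position: [0.5367, -0.0792, 0.4151]
tool_rot: [0.998, -0.065, -0.0, -0.0]
ft_force: [-0.7, -0.0, 0.3]
grip_width: 0.0007
```

```bash
python3 -c "
from rig import hand_in
print(hand_in())"
```

```text
the job is handed in; nothing more can be done
None
```

I slid the cover by its rib to the far end stop, turned the red handle shut to its stop, and handed the job in at about 14 s with the gripper raised clear of everything. I used closed fingers and grasped nothing.

- **Cover:** the push force rose from about 3 N to 12 N as it stopped. In the last pictures its near edge lies at box y about -1 to -2 mm, where -2 mm is expected at the stop. No gap shows at the far end.
- **Red handle:** under 14 N it no longer moved. The top view puts it at about 89.5° to its pipe, within measuring error of fully shut.
- **Blue handle and other things:** the blue handle, screwdriver, jar and mug look unmoved by eye; I did not measure them.
- **Disagreements:** the two cameras differed by up to about 8–10 mm across the box, so I went mostly by the top view and the contact forces. While the red handle was held against its stop there was also about 9 N of upward force on the fingers. I did not find its cause; it was gone once I backed off.

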